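Change the bench over from slides to capillaries

ROBOT

A 7-joint arm with a two-finger parallel gripper is mounted at the origin on a cart in front of the work surface, level with it; the furniture and walls round the work are solid. World frame = base frame: x ahead of the robot, y to its left, z up, the work surface at z = 0. Lengths are in m, angles in rad, forces in N, time in s.
With the tool pointing down it reaches from about 0.425 to 0.95 m from the base axis. Payload 16.7 kg.
Tool frame: the origin (TCP) lies midway between the tips of the shut fingers; the grasp point (between the pads) lies 19 mm behind it (bot.pinch_z is the z of the grasp point in the tool frame, in m); z points along the fingers, y is the line along which they close (so a half turn about z gives the same grasp; the last joint's range is limited). The gripper opens to 94 mm and grips with 3 to 60 N. Pads are 16 mm wide; open, the fingers measure 119 mm over their backs; the gripper's body (75 mm by 177 mm) begins 78 mm behind the grasp point.
Start: joints at [-1.256, 0.426, 0.074, 1.606, -0.034, 1.111, -0.067], TCP at [0.303, 0.603, 0.184] pointing down, gripper open.
Joint ranges: [-2.85, 2.85], [-0.5, 2.14], [-1.23, 1.37], [0.21, 2.46], [-1.02, 4.16], [0.16, 2.05], [-2.73, 2.73]. Speed limits (rad/s): [1.89, 1.89, 2.39, 2.39, 3.01, 3.01, 3.01].

INTERFACE

Orientations are given as a unit quaternion [w, x, y, z].
In Python, from station import bot gives the robot as it stands. The module is installed in compiled form; this text tells all that it offers.
- The arm moves only by the tool drive_tool, never from a script. Its argument "plan" is a list of rows, each a list of 5 numbers: the opening, from -1 (shut) to 1 (fully open), so that 0 is half open, then the shift along the tool's x, y, z in m, then the turn about the tool's z in rad. A call has 1 to 8 rows; each row shifts and turns the commanded pose from where the row before left it, along the tool's axes as they then stand; what a row does not reach is not made up. A row lasts 1/8 s, in which the tool goes at most 62.5 mm and 10.7 degrees, less where a joint would pass 70% of its speed; a pose out of reach is approached as far as the arm can. A call is refused whole if a number of a shift passes 0.0625 or a number of a turn 0.188, either way. A call with a gripper value outside its range is refused whole. The fingers move at their own pace and stop on an object; the grip force is fixed at half the most. Time passes only in rows, so rows that do not move let the fingers close. It gives the time, the measured TCP pose, the force, the opening and the grip force at its end, in the units of the state.
- bot.observe(): the state, without advancing time (a new reading comes with each control period).
- bot.snapshot(name): name is "scene" or "top" or "wrist"; returns a dict with "img" (420x560x3 uint8, red, green, blue), "range_z" (420x560 float32, m along the optical axis (not along the pixel's ray), 0 where there is no reading), "vfov" (degrees; the focal length in pixels is half the picture's height over the tangent of half this angle, whatever the lens; pixels are square), "cx", "cy" (the principal point, pixels), "dist" ([k1, k2, p1, p2, k3] as OpenCV has them; the pictures are not rectified), "world_from_camera" (4x4, takes a point from camera to world coordinates); the wrist camera has in their place "T_tool_cam" (4x4, takes a point from camera to tool coordinates, whose origin is the TCP and whose axes are the flange's). Camera axes: x right, y down, z forward; pixel columns grow to the right and rows downward; lengths in m; the calibration is good to about 2 mm. A picture is of the moment at which its call begins: read the wrist's pose just before it.
- bot.hand_in(): hands the job in; it is judged then, once.
The state is a dict: "t": time; "joint_pos": joint angles; "qd": joint speeds; "effort": joint torques, N m; "tool_pos": TCP position; "ee_rot": TCP orientation; "contact_force": force on the tool from outside, world axes, zero at the start; "wrist_torque": the same for the moment, N m; "width": finger opening in m; "finger_force": force on a finger pad.
Only numpy, scipy, OpenCV 4.12 (cv2) and the standard library are available. Lean on these libraries where they do the work, as an engineer would, in place of code of your own. Each camera call takes 0.05 s, during which the arm holds its last target. There are 200 camera calls.

TASK

The slide box and the capillary case have to change over. First move the slide box from between the tube rack and the tall bottle into the empty compartment of the sloping stand, lying flat on the slope with its long side running straight up the slope and its lower end down at the lip; then take the long capillary case off the stand and lay it flat on the table midway between the tube rack and the tall bottle, level with the rack's middle and parallel to it. Set both down gently rather than dropping them, let go, and leave everything else where it stands.

Things in the scene. Friction and masses are not known exactly. Their poses are not given: they have to be found in the camera images.
- slide_box: green flat lidded box, 38 (x) x 84 (y, long) x 22 (z) mm, 80 g; origin at the centre of its underside, z up through the lid. Loose; starts flat on the table roughly between the tube rack and the tall bottle, often crooked. Grasp it across its 38 mm width.
- capillary_case: flat case of glass capillaries, the longer and flatter of the two boxes, 48 (x) x 110 (y, long) x 19 (z) mm, 90 g; origin at the centre of its underside, z out through the lid, y up the slope at the start. Loose; starts on the sloping stand in either compartment, long side up the slope, lower end a few mm from the lip. Grasp it across its 48 mm width.
- stand: fixed sheet-metal stand, 222 wide (y) x 122 (x) x 90 high; origin under its centre; lip side is -x, facing the robot's left and half towards it. Its flat face rises at 30 degrees towards +x, 132 mm long up the slope, from 24 mm above the table. A 12 mm high lip at the foot; ribs 4 thick, 8 high at both sides and the middle make two compartments 105 mm wide.
- bay_far (a point): the stand's +y compartment (the farther from the robot): the point on the sloping face at the inside of the lip, in the middle of the compartment's width; x runs up the slope, y across it (the stand's y), z square out of the face (30 degrees from vertical, leaning to the lip side).
- bay_near (a point): the same point and axes for the stand's -y compartment (the nearer to the robot), 110 mm from the other.
- tube_rack: grey rack of capped sample tubes, 54 (x) x 126 (y, long) x 61 (z) mm, 350 g, loose; origin at the centre of its underside. Its long side points away from the robot, more or less. It stands left or right of the tall bottle, 200 mm from it centre to centre, the bottle lying straight out from the middle of the rack's long side.
- tall_bottle: the taller of the two screw-capped bottles, white cap, 44 mm in diameter, 95 high, 250 g, loose; origin at the centre of its underside. Not to be moved.
- small_bottle: bystander: bottle, 34 mm in diameter, 67 high, loose; origin at the centre of its underside.
- objective_can: bystander: round screw-top can, 47 mm in diameter, 62 high, loose; origin at the centre of its underside.
- timer: bystander: flat timer with buttons, 58 x 62 x 17 mm, loose; origin at the centre of its underside.
- probe_meter: bystander: grey hand-held thermometer, 100 (x) x 42 x 24 mm, loose; origin at the centre of its underside.
There are look-alikes about, which are no part of the job. What is shaped like the slide_box but purple is not meant.

How it is judged:
By the outcome, as a careful person would: the job done as asked, in the order asked, and still so for the second after the job is handed in, with the robot touching nothing.
It also fails if it takes over 69 s, if anything falls off the work surface, if the arm or the gripper's body presses on something with over 40 N, if the wrist force passes 120 N, or if a joint passes its speed limit or range.

## Working session

There is one attempt and no reset: what is moved stays moved. The work goes in short steps, Python scripts to look and compute and a tool call to move; the robot and the scene stay as the last step left them, time stands still between calls to the robot, and variables do not carry over. Pictures are saved under pics/ and viewed, at most 13 in all, crops included, and the job is handed in when it is done.

Besides the shell and the picture viewer there is one more tool, called after "Call:" in YAML: its name, and indented under it one key for each argument. drive_tool: Moves the arm, as the interface text tells. Its arguments: {"type":"object","properties":{"plan":{"type":"array"}},"required":["plan"]}

```bash
mkdir -p pics; cat > h.py <<'E'
import numpy as np, cv2
from station import bot
from scipy.spatial.transform import Rotation as R
def snap(name):
    o=bot.observe(); s=bot.snapshot(name)
    if name=="wrist":
        q=o["ee_rot"]; T=np.eye(4); T[:3,:3]=R.from_quat([q[1],q[2],q[3],q[0]]).as_matrix(); T[:3,3]=o["tool_pos"]
        s["W"]=T@np.array(s["T_tool_cam"])
    else: s["W"]=np.array(s["world_from_camera"])
    f=s["img"].shape[0]/2/np.tan(np.radians(s["vfov"])/2)
    s["K"]=np.array([[f,0,s["cx"]],[0,f,s["cy"]],[0,0,1.]])
    return s
def cloud(s):
    h,w=s["range_z"].shape
    uv=np.stack(np.meshgrid(np.arange(w),np.arange(h)),-1).reshape(-1,1,2).astype(np.float64)
    n=cv2.undistortPoints(uv,s["K"],np.array(s["dist"],float)).reshape(h,w,2)
    z=s["range_z"].astype(float)
    P=np.concatenate([n,np.ones((h,w,1))],-1)*z[...,None]
    P=P@s["W"][:3,:3].T+s["W"][:3,3]; P[z==0]=np.nan
    return P
def save(s,n): cv2.imwrite("pics/"+n+".png",cv2.cvtColor(s["img"],cv2.COLOR_RGB2BGR))
E
python3 - <<'E'
from h import *
import pickle
o=bot.observe(); print({k:np.round(v,3) for k,v in o.items()}, bot.pinch_z)
S={}
for n in("scene","top","wrist"):
    s=snap(n); save(s,n+"0"); S[n]=s; print(n,s["vfov"],s["W"][:3,3].round(3),s["W"][:3,2].round(3))
pickle.dump(S,open("s0.pkl","wb"))
E
```

```text
{'t': np.float64(0.0), 'joint_pos': array([-1.256,  0.427,  0.074,  1.607, -0.034,  1.111, -0.067]), 'qd': array([ 0.001,  0.001, -0.002,  0.   ,  0.   ,  0.001, -0.   ]), 'effort': array([ 1.0000e-03, -9.3583e+01,  3.6680e+00, -4.5421e+01, -4.9000e-02,
        2.0000e-02,  0.0000e+00]), 'tool_pos': array([0.302, 0.603, 0.183]), 'ee_rot': array([-0.   ,  0.23 ,  0.973, -0.001]), 'contact_force': array([ 0.32 ,  0.941, -1.036]), 'wrist_torque': array([-0.003, -0.049, -0.008]), 'finger_force': np.float64(0.0), 'width': np.float64(0.094)} -0.0188
scene 45.090609995697676 [-0.346  0.741  0.623] [ 0.692 -0.565 -0.45 ]
top 43.674236801769325 [0.218 0.03  1.695] [ 0.193 -0.013 -0.981]
wrist 65.94108125192147 [0.227 0.641 0.384] [ 0.258 -0.131 -0.957]
```

View pics/top0.png

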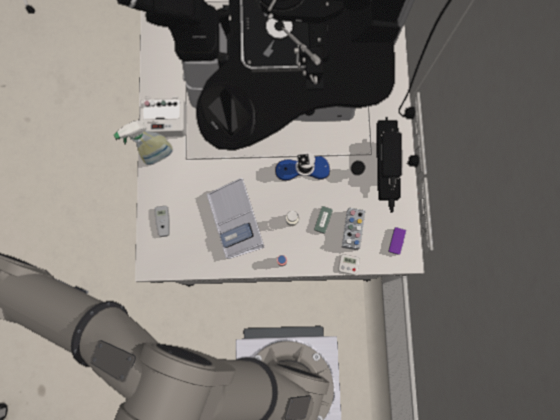

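View pics/scene0.png

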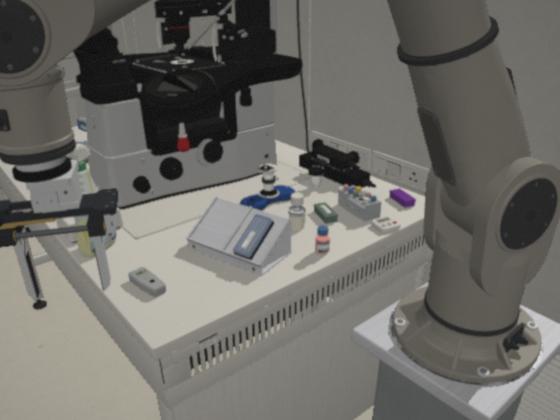

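The top view shows the stand around (235,218) with the blue case in its nearer compartment and the green box at (324,219). The rack is at (353,228), the tall white-capped bottle at (292,217), the small bottle at (282,260) and the timer at (348,263). The purple look-alike is at (397,240). The scene view agrees: green box at (325,212), purple one at (402,197). The green one is meant.

```bash
python3 - <<'E'
from h import *
import pickle
S=pickle.load(open("s0.pkl","rb"))
s=S["top"];P=cloud(s);im=s["img"]
def st(n,u,v,r=2):
    p=P[v-r:v+r+1,u-r:u+r+1].reshape(-1,3);print(n,np.nanmedian(p,0).round(3))
for n,u,v in[("table",270,240),("green",324,219),("bottle",292,217),("rack",353,228),("purple",397,240),("case",238,235),("smallb",282,260),("timer",348,263)]:st(n,u,v)
hsv=cv2.cvtColor(im,cv2.COLOR_RGB2HSV)
for n,(u,v) in dict(g=(324,219),c=(238,235),p=(397,240)).items(): print(n,hsv[v,u])
# mask of things above the table in region, by height
roi=np.zeros(P.shape[:2],bool);roi[165:275,145:410]=1
z=P[...,2]
m=((z>0.012)&roi).astype(np.uint8)
k,l,stt,c=cv2.connectedComponentsWithStats(m)
for i in range(1,k):
    if stt[i,4]<30: continue
    q=P[l==i]; r=cv2.minAreaRect(q[:,:2].astype(np.float32)*1000)
    print(stt[i,:5],np.round(r[0],0),np.round(r[1],0),round(r[2],1),"z",np.percentile(q[:,2],[5,50,98]).round(3))
c1=cv2.resize(im[165:275,195:370],None,fx=4.5,fy=4.5,interpolation=cv2.INTER_CUBIC)
cv2.imwrite("pics/crop1.png",cv2.cvtColor(c1,cv2.COLOR_RGB2BGR))
E
```

```text
table [0.46 0.04 0.  ]
green [ 0.522 -0.137  0.021]
bottle [ 0.518 -0.031  0.093]
rack [ 0.484 -0.225  0.048]
purple [ 0.446 -0.369  0.02 ]
case [0.469 0.139 0.073]
smallb [0.387 0.004 0.065]
timer [ 0.377 -0.208  0.015]
g [ 17  11 209]
c [110  49 126]
p [140 145 141]
[275 165  55  16 658] [681. -72.] [179.  51.] 87.9 z [0.015 0.023 0.1  ]
[350 165  16  11 132] [ 674. -250.] [47. 32.] 86.6 z [0.049 0.061 0.069]
[377 165  25  49 895] [ 618. -353.] [ 72. 163.] 87.7 z [0.022 0.043 0.083]
[ 207  178   57   80 2731] [527. 152.] [226. 126.] 16.0 z [0.026 0.06  0.092]
[155 206  15  30 360] [532. 387.] [98. 43.] 5.3 z [0.014 0.02  0.029]
[314 206  19  27 291] [ 522. -135.] [39. 85.] 68.0 z [0.015 0.021 0.03 ]
[342 208  23  42 711] [ 486. -229.] [ 55. 127.] 79.0 z [0.024 0.047 0.065]
[285 211  14  15 157] [519. -32.] [37. 43.] 1.9 z [0.028 0.087 0.101]
[389 227  17  28 310] [ 445. -370.] [39. 84.] 71.9 z [0.015 0.022 0.029]
[277 255  10  11  92] [390.   5.] [29. 31.] 88.2 z [0.019 0.061 0.072]
[339 254  21  20 243] [ 374. -210.] [62. 57.] 74.6 z [0.012 0.016 0.022]
```

View pics/crop1.png

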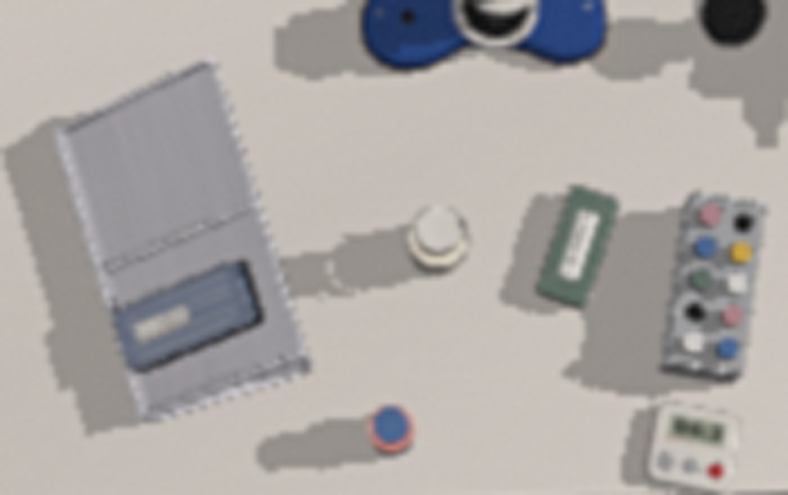

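The crop confirms the green box at crop (578,245), between rack and bottle. The far compartment is empty and the case lies in the near one.

Call:
drive_tool:
  plan:
    - [1,0,0,0,-0.08]
    - [1,-0.03,-0.038,-0.005,0]
    - [1,-0.03,-0.038,-0.005,0]
    - [1,-0.03,-0.038,-0.005,0]
    - [1,-0.03,-0.038,0,0]
    - [1,-0.03,-0.038,0,0]
    - [1,-0.03,-0.038,0,0]
    - [1,-0.03,-0.038,0,0]

```text
t: 1.15
tool_pos: [0.3975, 0.2763, 0.1992]
ee_rot: [-0.0, 0.191, 0.982, 0.0]
contact_force: [0.3, -0.2, 0.0]
width: 0.094
finger_force: 0.0
```

```bash
cat >> h.py <<'E'
def to(x,y,z,ang):
    """remaining shift in the tool axes and turn, closing line to world angle ang (deg)"""
    o=bot.observe();q=o["ee_rot"];M=R.from_quat([q[1],q[2],q[3],q[0]]).as_matrix()
    a=np.degrees(np.arctan2(M[1,1],M[0,1])); d=(ang-a+90)%180-90
    print("t",o["t"].round(2),"pos",np.round(o["tool_pos"],4),"ang",round(a,2),"j7",o["joint_pos"].round(2),"w",round(float(o["width"]),4),"F",np.round(o["contact_force"],1))
    print("shift",(M.T@(np.array([x,y,z])-o["tool_pos"])).round(4),"turn",round(-np.radians(d),4),"tilt",M[:,2].round(3))
E
python3 - <<'E'
from h import *
import pickle
s=snap("wrist");save(s,"w1");pickle.dump(s,open("w1.pkl","wb"))
to(.522,-.135,.183,68)
E
```

```text
Traceback (most recent call last):
  File "h.py", line 26, in to
    print("t",o["t"].round(2),"pos",np.round(o["tool_pos"],4),"ang",round(a,2),"j7",o["joint_pos"].round(2),"w",round(float(o["width"]),4),"F",np.round(o["contact_force"],1))
              ^^^^^^^^^^^^
AttributeError: 'float' object has no attribute 'round'
```

View pics/w1.png

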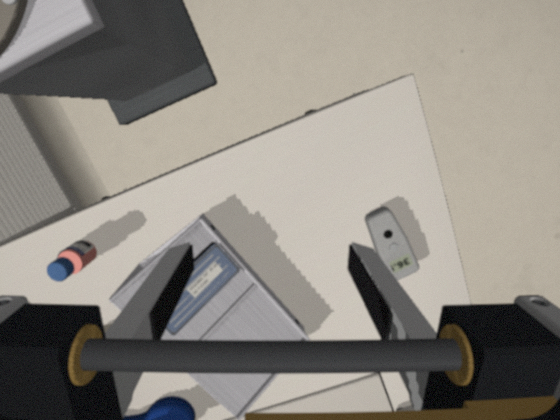

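The wrist view shows the stand with the case at (205,290) and the empty bay at (255,345), with the fingers in front. It also shows that the gripper body is long along the closing line. I measure the stand from this view's depth.

```bash
sed -i 's/o\["t"\].round(2)/round(float(o["t"]),2)/' h.py; python3 - <<'E'
from h import *
import pickle
w=pickle.load(open("w1.pkl","rb"));t=pickle.load(open("s0.pkl","rb"))["top"]
for n,s in(("w",w),("top",t)):
    P=cloud(s).reshape(-1,3);P=P[np.isfinite(P[:,0])]
    c=np.array([.527,.152])
    m=(np.hypot(P[:,0]-c[0],P[:,1]-c[1])<.15)&(P[:,2]>.012)&(P[:,2]<.12)
    Q=P[m]
    # bay_far face
    a=np.radians(16);ey=np.array([np.cos(a),np.sin(a)]);ex=np.array([np.sin(a),-np.cos(a)])
    L=np.c_[(Q[:,:2]-c)@ex,(Q[:,:2]-c)@ey,Q[:,2]]
    f=L[(L[:,1]>.02)&(L[:,1]<.09)&(abs(L[:,0])<.045)]
    A=np.c_[f[:,:2],np.ones(len(f))];k=np.linalg.lstsq(A,f[:,2],rcond=None)[0]
    print(n,len(f),"plane",k.round(4),"slope",np.degrees(np.arctan(np.hypot(k[0],k[1]))).round(2),"yaw corr",np.degrees(np.arctan2(k[1],k[0])).round(2))
    r=cv2.minAreaRect(Q[:,:2].astype(np.float32)*1000);print(len(Q),np.round(r[0],1),np.round(r[1],1),round(r[2],2))
    # profile: height minus plane, along x and along y
    h=L[:,2]-(L@np.r_[k[:2],0]+k[2])
    g=(L[:,1]>.02)&(L[:,1]<.09)
    for x in np.arange(-.068,-.044,.002):
        b=g&(abs(L[:,0]-x)<.001)
        if b.sum()>2: print("x",round(x,3),np.median(L[b,2]).round(4),np.median(h[b]).round(4),b.sum())
    g=(abs(L[:,0])<.04)&(h>.004)
    for lo,hi in((-.02,.02),(.09,.13),(-.13,-.09)):
        b=g&(L[:,1]>lo)&(L[:,1]<hi); print("rib",lo,np.percentile(L[b,1],[5,50,95]).round(4),b.sum())
    b=(h>.012)&(L[:,1]<-.015)&(L[:,1]>-.095)&(L[:,0]>-.05); r=cv2.minAreaRect(L[b,:2].astype(np.float32)*1000);print("case in stand xy",np.round(r[0],1),np.round(r[1],1),round(r[2],2))
to(.522,-.135,.183,68)
E
```

```text
w 2074 plane [0.5791 0.0032 0.057 ] slope 30.08 yaw corr 0.31
12430 [525.6 155.9] [223.5 126.5] 15.99
x -0.068 0.0334 0.0151 3
x -0.066 0.0329 0.0139 84
x -0.064 0.0337 0.0136 57
x -0.062 0.0302 0.0086 42
x -0.06 0.0154 -0.0066 51
x -0.058 0.0247 0.0007 41
x -0.056 0.025 0.0001 84
x -0.054 0.026 0.0001 78
x -0.052 0.0272 0.0001 84
x -0.05 0.0284 0.0002 81
x -0.048 0.0294 0.0 83
x -0.046 0.0305 0.0001 84
x -0.044 0.0317 -0.0 78
rib -0.02 [-0.0029 -0.0016  0.001 ] 243
rib 0.09 [0.1058 0.1072 0.1101] 211
rib -0.13 [-0.1115 -0.1097 -0.1077] 313
case in stand xy [ -9.8 -55. ] [80.6 46.8] 0.32
top 594 plane [ 0.5835 -0.0081  0.0548] slope 30.27 yaw corr -0.79
2732 [524.3 161.1] [225.5 144.1] 15.99
x -0.062 0.0338 0.0158 14
x -0.06 0.0328 0.0127 15
x -0.058 0.0287 0.0081 12
x -0.056 0.0272 0.0055 13
x -0.054 0.0236 0.0013 15
x -0.052 0.024 0.0002 13
x -0.05 0.0252 0.0002 12
x -0.048 0.025 -0.0013 13
x -0.046 0.0274 -0.0006 13
x -0.044 0.0282 -0.0004 11
rib -0.02 [-0.0141 -0.0013  0.0141] 69
rib 0.09 [0.0914 0.1055 0.1092] 60
rib -0.13 [-0.1118 -0.109  -0.0923] 50
case in stand xy [ -6.  -60.9] [57.7 87. ] 89.8
t 1.2 pos [0.3993 0.2704 0.1992] ang 67.64 j7 [-0.91  0.09  0.2   2.02 -0.02  1.04  0.47] w 0.0941 F [ 3.8 -6.8 -0. ]
shift [-0.2676 -0.3282  0.0168] turn -0.0063 tilt [ 0.    -0.001 -1.   ]
```

```bash
cat > stand.py <<'E'
from h import *
def stand(s):
    P=cloud(s).reshape(-1,3);P=P[np.isfinite(P[:,0])]
    c=np.array([.527,.152])
    Q=P[(np.hypot(P[:,0]-c[0],P[:,1]-c[1])<.15)&(P[:,2]>.012)&(P[:,2]<.12)]
    a=np.radians(16);ey=np.array([np.cos(a),np.sin(a)]);ex=np.array([np.sin(a),-np.cos(a)])
    L=np.c_[(Q[:,:2]-c)@ex,(Q[:,:2]-c)@ey,Q[:,2]]
    f=L[(L[:,1]>.02)&(L[:,1]<.09)&(abs(L[:,0])<.04)]
    k=np.linalg.lstsq(np.c_[f[:,:2],np.ones(len(f))],f[:,2],rcond=None)[0]
    h=L[:,2]-(L@np.r_[k[:2],0]+k[2])
    print("plane",k.round(4))
    g=(h>.004)&(h<.03)&(L[:,0]<-.045)&(L[:,1]>.02)&(L[:,1]<.09);p=L[g]
    print("lip",np.percentile(p[:,0],[5,50,95]).round(4),"yaw",np.degrees(np.polyfit(p[:,1],p[:,0],1)[0]).round(2))
    for y0 in(-.11,0,.108):
        p=L[(abs(L[:,0])<.045)&(h>.004)&(h<.011)&(abs(L[:,1]-y0)<.012)]
        if len(p)>9: print("rib",np.percentile(p[:,1],[5,50,95]).round(4),"yaw",np.degrees(np.polyfit(p[:,0],p[:,1],1)[0]).round(2))
E
python3 - <<'E'
from stand import *
snap("wrist");stand(snap("wrist"))
to(.522,-.135,.183,68)
E
```

```text
plane [0.5778 0.0015 0.0571]
lip [-0.0668 -0.0648 -0.0604] yaw 0.33
rib [-0.1114 -0.1097 -0.1076] yaw 0.12
rib [-0.0029 -0.0015  0.001 ] yaw 0.46
rib [0.1058 0.1073 0.11  ] yaw -0.84
t 1.3 pos [0.398  0.276  0.1994] ang 67.74 j7 [-0.92  0.09  0.19  2.01 -0.02  1.04  0.47] w 0.0937 F [-0.5  1.3  0.6]
shift [-0.2704 -0.3334  0.0163] turn -0.0045 tilt [ 0.  0. -1.]
```

Call:
drive_tool:
  plan:
    - [1,-0.034,-0.042,0,0]
    - [1,-0.034,-0.042,0,0]
    - [1,-0.034,-0.042,0,0]
    - [1,-0.034,-0.042,0,0]
    - [1,-0.034,-0.042,0,0]
    - [1,-0.034,-0.042,0,0]
    - [1,-0.034,-0.042,0,0]
    - [1,-0.032,-0.039,0,0]

```text
t: 2.3
tool_pos: [0.5236, -0.1327, 0.1992]
ee_rot: [0.0, 0.191, 0.982, -0.0]
contact_force: [0.3, 0.0, 0.6]
width: 0.0942
finger_force: 0.0
```

Call:
drive_tool:
  plan:
    - [1,0,0,0,0]
    - [1,0,0,0,0]

```text
t: 2.55
tool_pos: [0.5228, -0.1309, 0.1988]
ee_rot: [-0.0, 0.191, 0.982, -0.0]
contact_force: [1.0, 0.0, -0.4]
width: 0.0939
finger_force: 0.0
```

```bash
cat > table.py <<'E'
from h import *
def table(s):
    P=cloud(s); z=P[...,2]
    m=((z>0.010)&(z<.14)&(P[...,0]>.35)&(P[...,0]<.62)&(P[...,1]>-.32)&(P[...,1]<.05)).astype(np.uint8)
    k,l,stt,c=cv2.connectedComponentsWithStats(m)
    for i in range(1,k):
        if stt[i,4]<300: continue
        q=P[l==i]; zt=np.percentile(q[:,2],95); q=q[q[:,2]>zt-.012]
        r=cv2.minAreaRect(q[:,:2].astype(np.float32)*1000)
        print(stt[i,:5],np.round(r[0],1),np.round(r[1],1),round(r[2],2),"ztop",zt.round(4))
E
python3 - <<'E'
from table import *
s=snap("wrist");save(s,"w2");table(s);print("top");table(snap("top"))
to(.522,-.135,.183,68)
E
```

```text
[ 328    0   41   44 1312] [391.7   6.3] [25.7 23.4] 67.33 ztop 0.0676
[ 130   59   60   60 2617] [ 374.5 -208. ] [62.4 58.1] 77.89 ztop 0.0167
[ 141  129   80  118 5775] [ 487.6 -225.8] [ 51.7 120.5] 78.22 ztop 0.0603
[ 331  135   56   42 1791] [520.1 -28.2] [31.6 32.2] 20.62 ztop 0.0954
[ 253  148   33   70 2201] [ 521.2 -132.3] [38.6 84.1] 68.73 ztop 0.0233
top
t 2.65 pos [ 0.5227 -0.1304  0.199 ] ang 68.07 j7 [-0.37  0.21  0.58  1.92 -0.13  1.05  1.45] w 0.0937 F [-0.5  0.1  0.4]
shift [-0.0011 -0.0046  0.016 ] turn 0.0013 tilt [-0.  0. -1.]
```

View pics/w2.png

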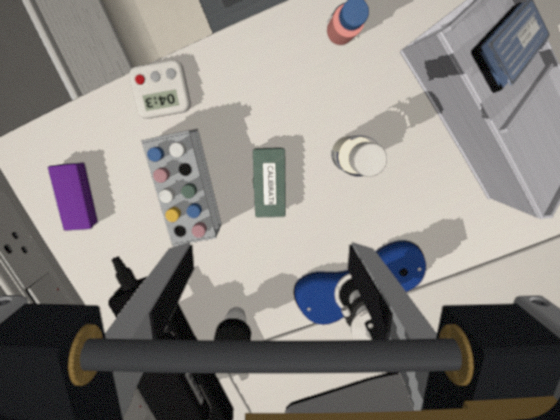

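The wrist view shows the green box at (268,182) between the rack (180,185) and the tall bottle (360,157). The purple box is well off at (72,196). I go down onto the green one.

Call:
drive_tool:
  plan:
    - [0.6,0.0005,-0.002,0.03,-0.011]
    - [0.6,0,0,0.04,0]
    - [0.6,0,0,0.04,0]
    - [0.6,0,0,0.035,0]
    - [0.6,0,0,0.025,0]
    - [0.6,0,0,0.015,0]
    - [0.6,0,0,0.008,0]
    - [0.6,0,0,0,0]

```text
t: 3.65
tool_pos: [0.5215, -0.1335, 0.0063]
ee_rot: [0.0, 0.186, 0.983, 0.0]
contact_force: [0.0, 0.8, 0.8]
width: 0.0756
finger_force: 0.0
```

```bash
python3 -c "
from h import *
to(.5212,-.1323,.003,68.7)"
```

```text
t 3.65 pos [ 0.5215 -0.1335  0.0063] ang 68.6 j7 [-0.24  0.48  0.46  2.07 -0.34  0.66  1.65] w 0.0756 F [0.  0.8 0.8]
shift [0.0007 0.001  0.0033] turn -0.0018 tilt [ 0.  0. -1.]
```

Call:
drive_tool:
  plan:
    - [0.6,0,0.001,0.003,0]
    - [0,0,0,0,0]
    - [-0.5,0,0,0,0]
    - [-0.5,0,0,0,0]
    - [-0.5,0,0,0,0]
    - [-0.5,0,0,0,0]

```text
t: 4.4
tool_pos: [0.5217, -0.1328, 0.0032]
ee_rot: [0.0, 0.186, 0.983, -0.0]
contact_force: [0.0, -0.3, 0.2]
width: 0.0288
finger_force: 0.0
```

Call:
drive_tool:
  plan:
    - [-0.5,0,0,-0.01,0]
    - [-0.5,0,0,-0.02,0]
    - [-0.5,0,0,-0.04,0]
    - [-0.5,0,0,-0.05,0]
    - [-0.5,0,0,-0.05,0]
    - [-0.5,0,0,-0.03,0]
    - [-0.5,0,0,0,0]

```text
t: 5.28
tool_pos: [0.5229, -0.133, 0.2059]
ee_rot: [0.002, 0.186, 0.983, 0.001]
contact_force: [0.4, 0.3, -0.2]
width: 0.0234
finger_force: 0.0
```

```bash
python3 - <<'E'
from table import *
s=snap("wrist");save(s,"w3")
P=cloud(s);g=s["img"].astype(int);m=(g[...,1]>g[...,0]+15)&(g[...,1]>g[...,2]+3)&(P[...,2]>.12)
print("green pts",m.sum(),np.nanpercentile(P[m],[2,50,98],axis=0).round(3) if m.sum() else "")
table(s)
to(.55,.19,.2,16)
E
```

```text
green pts 0 
[ 330    0   40   45 1282] [391.3   6.2] [24.9 24.8] 68.77 ztop 0.0676
[ 134   57   60   59 2553] [ 374.9 -207.9] [62.3 58.2] 79.07 ztop 0.0169
[ 145  126   77  116 5605] [ 485.  -226.1] [ 51.7 124.1] 78.35 ztop 0.0603
[ 332  134   55   41 1725] [520.4 -28.3] [32.2 32.1] 25.9 ztop 0.0955
[ 254  146   33   68 2138] [ 520.7 -132.3] [39.  83.2] 69.31 ztop 0.0233
[152 269  22  37 422] [ 601.2 -317.5] [37.5  4.9] 0.29 ztop 0.042
t 5.33 pos [ 0.5221 -0.1328  0.2043] ang 68.58 j7 [-0.39  0.2   0.6   1.92 -0.13  1.06  1.46] w 0.024 F [0.8 0.1 0.4]
shift [0.0919 0.3107 0.0045] turn 0.9177 tilt [ 0.002  0.    -1.   ]
```

View pics/w3.png

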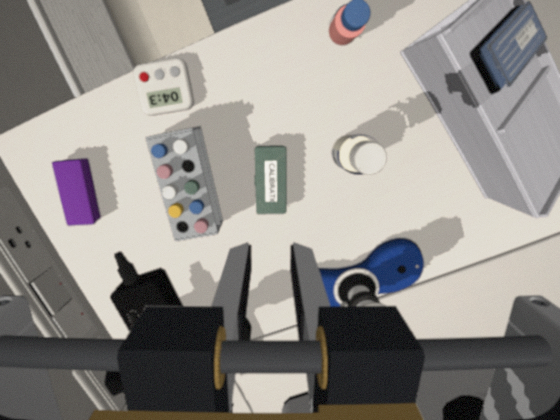

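The fingers shut to 24 mm without touching anything, and the box still lies at (270,180). I check where the fingertips really are relative to the tool frame.

```bash
python3 - <<'E'
from h import *
s=snap("wrist");T=np.array(s["T_tool_cam"]);print(T.round(3))
W=s["W"];s2=dict(s);s2["W"]=T;P=cloud(s2)
z=s["range_z"]
for u,v in[(245,246),(240,255),(235,270),(298,248),(303,260),(310,275)]:print((u,v),P[v,u].round(4),z[v,u].round(3))
m=(P[...,2]>-.06)&(P[...,2]<.03)&(abs(P[...,1])<.06)&(abs(P[...,0])<.08)
print("finger pts near tip",m.sum(),np.nanpercentile(P[m],[1,50,99],axis=0).round(4) if m.sum() else "")
uv=cv2.projectPoints(np.array([[0,0,0.],[0,0,-.019],[0,.012,0],[0,-.012,0]]),cv2.Rodrigues(np.linalg.inv(T)[:3,:3])[0],np.linalg.inv(T)[:3,3],s["K"],np.array(s["dist"],float))[0];print(uv.reshape(-1,2).round(0))
sc=snap("scene");c=sc["img"][130:310,0:560];save(sc,"sc2")
o=bot.observe()
V=np.linalg.inv(sc["W"]);uv=cv2.projectPoints(np.array([o["tool_pos"]]),cv2.Rodrigues(V[:3,:3])[0],V[:3,3],sc["K"],np.array(sc["dist"],float))[0];print("TCP in scene",uv.ravel().round(0))
E
```

```text
[[ 0.    -0.957 -0.289  0.084]
 [ 1.     0.     0.    -0.   ]
 [-0.    -0.289  0.957 -0.2  ]
 [ 0.     0.     0.     1.   ]]
(245, 246) [ 0.0086 -0.0149 -0.0262] 0.189
(240, 255) [ 0.0094 -0.0165 -0.0401] 0.175
(235, 270) [ 0.0089 -0.0175 -0.0565] 0.16
(298, 248) [ 0.0087  0.0158 -0.0291] 0.186
(303, 260) [ 0.0089  0.0171 -0.0452] 0.17
(310, 275) [ 0.0093  0.0188 -0.0623] 0.154
finger pts near tip 1620 [[-0.0077 -0.0234 -0.0597]
 [ 0.0088 -0.0117 -0.0447]
 [ 0.0096  0.0235 -0.022 ]]
[[270. 242.]
 [270. 254.]
 [288. 242.]
 [253. 242.]]
TCP in scene [327. 145.]
```

View pics/sc2.png

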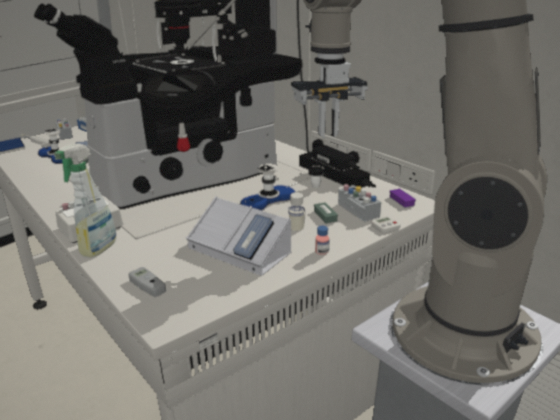

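```bash
python3 - <<'E'
from h import *
import pickle
for s in (pickle.load(open("w1.pkl","rb")),pickle.load(open("s0.pkl","rb"))["wrist"],snap("wrist")):
    s=dict(s);s["W"]=np.array(s["T_tool_cam"]);P=cloud(s)
    m=(P[...,2]>-.075)&(P[...,2]<.03)&(abs(P[...,1])<.075)&(abs(P[...,0])<.03)
    q=P[m];q=q[np.argsort(-q[:,2])];print(m.sum(),q[:400:60].round(4).tolist())
E
```

```text
3965 [[-0.0025, 0.0474, -0.0207], [0.0008, -0.0472, -0.0232], [0.0093, -0.0515, -0.0249], [0.0086, -0.0541, -0.0264], [-0.0076, -0.0473, -0.0277], [0.0085, 0.0534, -0.0291], [0.0072, -0.0474, -0.0303]]
3965 [[-0.003, -0.0476, -0.0196], [0.0073, 0.0474, -0.0232], [0.0072, -0.0487, -0.0247], [-0.0037, -0.0473, -0.0263], [0.0073, 0.0481, -0.0277], [0.0085, -0.0533, -0.029], [0.0091, 0.0513, -0.0303]]
2617 [[0.0011, 0.0118, -0.0208], [0.009, 0.0145, -0.024], [0.009, -0.0159, -0.0271], [0.0089, -0.0186, -0.0296], [0.0052, 0.0117, -0.0311], [0.0089, 0.0138, -0.0325], [0.0089, 0.0216, -0.0337]]
```

Call:
drive_tool:
  plan:
    - [-1,0,0,0,0]
    - [-1,0,0,0,0]
    - [-1,0,0,0,0]

```text
t: 5.85
tool_pos: [0.5216, -0.1328, 0.2029]
ee_rot: [-0.0, 0.186, 0.983, -0.0]
contact_force: [0.4, -0.1, 0.8]
width: 0.0003
finger_force: 0.0
```

```bash
python3 - <<'E'
from h import *
for s in (snap("wrist"),):
    s["W"]=np.array(s["T_tool_cam"]);P=cloud(s)
    m=(P[...,2]>-.075)&(P[...,2]<.03)&(abs(P[...,1])<.075)&(abs(P[...,0])<.03)
    q=P[m];q=q[np.argsort(-q[:,2])];print(m.sum(),q[:400:60].round(4).tolist())
E
```

```text
2161 [[-0.0048, 0.0003, -0.0212], [0.0076, 0.0009, -0.0253], [0.0089, -0.0101, -0.0282], [0.0088, 0.0054, -0.0307], [0.009, 0.0093, -0.0327], [0.0092, -0.0114, -0.0345], [0.009, -0.0019, -0.0366]]
```

The depth shows the real tips about 20 mm short of the nominal TCP at every opening, so the first close passed just above the lid. I go 20 mm deeper and watch the force.

Call:
drive_tool:
  plan:
    - [0.6,0,0,0.04,0]
    - [0.6,0,0,0.045,0]
    - [0.6,0,0,0.045,0]
    - [0.6,0,0,0.04,0]
    - [0.6,0,0,0.025,0]
    - [0.6,0,0,0.01,0]
    - [0.6,0,0,0.005,0]
    - [0.6,0,0,0,0]

```text
t: 6.9
tool_pos: [0.5221, -0.1329, -0.0063]
ee_rot: [0.0, 0.186, 0.983, 0.0]
contact_force: [-0.9, 0.6, 0.7]
width: 0.0743
finger_force: 0.0
```

Call:
drive_tool:
  plan:
    - [0.6,0,0,0.005,0]
    - [0.6,0,0,0.003,0]
    - [0.6,0,0,0,0]

```text
t: 7.28
tool_pos: [0.5217, -0.1327, -0.0149]
ee_rot: [-0.0, 0.186, 0.983, 0.0]
contact_force: [0.1, 0.2, -0.2]
width: 0.0753
finger_force: 0.0
```

Call:
drive_tool:
  plan:
    - [0.6,0,0,0.002,0]
    - [0,0,0,0,0]
    - [-0.6,0,0,0,0]
    - [-0.6,0,0,0,0]
    - [-0.6,0,0,0,0]
    - [-0.6,0,0,0,0]

```text
t: 8.02
tool_pos: [0.5218, -0.1328, -0.0168]
ee_rot: [0.0, 0.186, 0.983, -0.0]
contact_force: [0.5, -0.1, 1.5]
width: 0.038
finger_force: 30.0
```

Call:
drive_tool:
  plan:
    - [-0.6,0,0,-0.01,0]
    - [-0.6,0,0,-0.02,0]
    - [-0.6,0,0,-0.04,0]
    - [-0.6,0,0,-0.05,0]
    - [-0.6,0,0,-0.05,0]
    - [-0.6,0,0,-0.05,0]
    - [-0.6,0,0,0,0]

```text
t: 8.9
tool_pos: [0.5235, -0.1333, 0.2071]
ee_rot: [0.003, 0.186, 0.983, 0.001]
contact_force: [-0.6, 0.5, -1.1]
width: 0.038
finger_force: 30.0
```

```bash
python3 - <<'E'
from h import *
s=snap("wrist");s["W"]=np.array(s["T_tool_cam"]);P=cloud(s)
g=s["img"].astype(int);m=(P[...,2]>-.06)&(P[...,2]<.03)&(abs(P[...,1])<.0185)&(abs(P[...,0])<.07)
q=P[m];print(m.sum(),np.percentile(q,[1,50,99],axis=0).round(4))
k=np.linalg.lstsq(np.c_[q[:,:2],np.ones(len(q))],q[:,2],rcond=None)[0];print("top plane",k.round(4))
to(.55,.19,.22,16)
E
```

```text
9482 [[-0.0393 -0.0181 -0.0402]
 [ 0.0078 -0.0003 -0.0387]
 [ 0.0426  0.018  -0.0221]]
top plane [ 0.0294 -0.002  -0.0384]
t 8.95 pos [ 0.5224 -0.1328  0.2049] ang 68.58 j7 [-0.41  0.2   0.62  1.92 -0.14  1.06  1.47] w 0.0377 F [ 0.2 -0.  -1. ]
shift [ 0.0922  0.3106 -0.0148] turn 0.9178 tilt [ 0.003  0.001 -1.   ]
```

Gripped: 38 mm wide, 30 N, box level in the hand. I check the overhead clearance around the stand before carrying.

```bash
python3 - <<'E'
from h import *
import pickle
P=cloud(pickle.load(open("s0.pkl","rb"))["top"])
for y0 in np.arange(-.2,.4,.1):
    q=P[(P[...,1]>y0)&(P[...,1]<y0+.1)&(P[...,2]>.11)&(P[...,0]>.35)&(P[...,0]<.95)]
    if len(q): print(y0.round(1),"min x",np.percentile(q[:,0],1).round(3),"z",np.percentile(q[:,2],[2,98]).round(2))
to(.5737,.1841,.16,16)
E
```

```text
-0.2 min x 0.771 z [0.34 0.61]
-0.1 min x 0.723 z [0.35 0.55]
0.0 min x 0.676 z [0.35 0.52]
0.1 min x 0.668 z [0.29 0.38]
0.2 min x 0.703 z [0.13 0.38]
0.3 min x 0.743 z [0.11 0.4 ]
0.4 min x 0.727 z [0.12 0.28]
t 8.95 pos [ 0.5224 -0.1328  0.2049] ang 68.58 j7 [-0.41  0.2   0.62  1.92 -0.14  1.06  1.47] w 0.0377 F [ 0.2 -0.  -1. ]
shift [0.0681 0.3137 0.0453] turn 0.9178 tilt [ 0.003  0.001 -1.   ]
```

Call:
drive_tool:
  plan:
    - [-0.6,0,0,0,0.18]
    - [-0.6,0,0,0,0.18]
    - [-0.6,0,0,0,0.18]
    - [-0.6,0,0,0,0.18]
    - [-0.6,0,0,0,0.18]
    - [-0.6,0,0,0,0.018]
    - [-0.6,0,0,0.02,0]
    - [-0.6,0,0,0.02,0]

```text
t: 9.95
tool_pos: [0.5214, -0.1327, 0.1622]
ee_rot: [-0.0, 0.6, 0.8, -0.0]
contact_force: [0.3, 1.5, -0.9]
width: 0.0375
finger_force: 30.0
```

```bash
python3 -c "
from h import *
to(.5737,.1841,.12,16)"
```

```text
t 9.95 pos [ 0.5214 -0.1327  0.1622] ang 16.24 j7 [-0.5   0.28  0.76  1.97 -0.23  0.98  0.65] w 0.0375 F [ 0.3  1.5 -0.9]
shift [0.2895 0.1388 0.0422] turn 0.0042 tilt [-0.001  0.    -1.   ]
```

Shift is (0.290, 0.139), in 8 rows of about 0.036/0.0174.

Call:
drive_tool:
  plan:
    - [-0.6,0.036,0.0174,0.004,0.004]
    - [-0.6,0.036,0.0174,0.004,0]
    - [-0.6,0.036,0.0174,0.004,0]
    - [-0.6,0.036,0.0174,0.004,0]
    - [-0.6,0.036,0.0174,0.004,0]
    - [-0.6,0.036,0.0174,0.004,0]
    - [-0.6,0.036,0.0174,0.004,0]
    - [-0.6,0.036,0.0174,0.004,0]

```text
t: 10.95
tool_pos: [0.577, 0.1833, 0.1304]
ee_rot: [-0.0, 0.602, 0.799, -0.0]
contact_force: [0.2, -0.4, -1.2]
width: 0.0379
finger_force: 30.0
```

Call:
drive_tool:
  plan:
    - [-0.6,0,0,0.01,0]
    - [-0.6,0,0,0,0]
    - [-0.6,0,0,0,0]

```text
t: 11.32
tool_pos: [0.5773, 0.1809, 0.1213]
ee_rot: [0.0, 0.604, 0.797, -0.0]
contact_force: [0.5, -0.3, -0.5]
width: 0.0376
finger_force: 30.0
```

```bash
python3 - <<'E'
from stand import *
s=snap("wrist");save(s,"w4");stand(s)
to(.5737,.1841,.0485,16)
E
```

```text
plane [ 0.5775 -0.0012  0.057 ]
lip [-0.0659 -0.0633 -0.0598] yaw 0.02
rib [-0.1108 -0.1081 -0.1068] yaw 0.05
rib [-0.0022 -0.      0.0016] yaw -0.24
rib [0.1067 0.1084 0.1105] yaw 0.35
t 11.38 pos [0.5774 0.1811 0.1215] ang 15.71 j7 [-0.89  0.43  0.62  1.86 -0.31  0.95  0.15] w 0.0379 F [-0.4 -0.   0.4]
shift [ 0.0039 -0.0028  0.073 ] turn -0.005 tilt [ 0.  0. -1.]
```

View pics/w4.png

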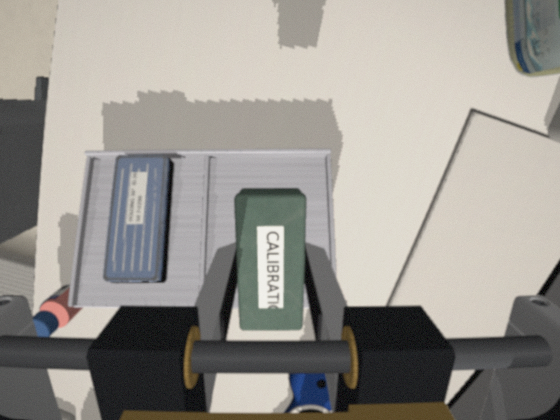

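The box is held straight above the empty far bay, with its front edge at (270,190), the lip line along y≈155 and the ribs at (207,230) and (328,230). Lowering.

Call:
drive_tool:
  plan:
    - [-0.6,0.005,-0.0015,0.02,-0.005]
    - [-0.6,0,0,0.02,0]
    - [-0.6,0,0,0.015,0]
    - [-0.6,0,0,0.01,0]
    - [-0.6,0,0,0.005,0]
    - [-0.6,0,0,0.002,0]
    - [-0.6,0,0,0.002,0]
    - [-0.6,0,0,0.002,0]

```text
t: 12.38
tool_pos: [0.5746, 0.1873, 0.0457]
ee_rot: [-0.0, 0.601, 0.799, 0.0]
contact_force: [-4.8, 2.6, 6.9]
width: 0.0377
finger_force: 30.0
```

Call:
drive_tool:
  plan:
    - [-0.6,0,0,0.002,0]
    - [-0.6,0,0,0.002,0]
    - [-0.6,0,0,0.001,0]

```text
t: 12.75
tool_pos: [0.5746, 0.1873, 0.0407]
ee_rot: [-0.0, 0.601, 0.799, 0.0]
contact_force: [-4.2, 2.2, 7.8]
width: 0.038
finger_force: 30.0
```

Call:
drive_tool:
  plan:
    - [-0.6,0,0,0.002,0]
    - [-0.6,0,0,0.002,0]

```text
t: 13.0
tool_pos: [0.5747, 0.1873, 0.0368]
ee_rot: [-0.0, 0.601, 0.799, 0.0]
contact_force: [-4.2, 0.8, 8.6]
width: 0.0375
finger_force: 30.0
```

Call:
drive_tool:
  plan:
    - [-0.6,0,0,0.002,0]
    - [-0.6,0,0,0.001,0]

```text
t: 13.25
tool_pos: [0.5748, 0.1871, 0.0338]
ee_rot: [-0.0, 0.601, 0.799, 0.0]
contact_force: [-4.2, 0.5, 6.8]
width: 0.0375
finger_force: 30.0
```

Call:
drive_tool:
  plan:
    - [-0.6,0,0,0.001,0]
    - [-0.6,0,0,0.001,0]

```text
t: 13.5
tool_pos: [0.5749, 0.187, 0.0319]
ee_rot: [-0.0, 0.602, 0.799, 0.0]
contact_force: [-3.3, 0.5, 8.2]
width: 0.0373
finger_force: 30.0
```

```bash
cat > boxplane.py <<'E'
from h import *
def box(s):
    P=cloud(s);g=s["img"].astype(int)
    m=(g[...,1]>g[...,0]+15)&(g[...,1]>g[...,2]+3)
    c=np.array([.527,.152]);a=np.radians(16);ey=np.array([np.cos(a),np.sin(a)]);ex=np.array([np.sin(a),-np.cos(a)])
    L=np.dstack([(P[...,:2]-c)@ex,(P[...,:2]-c)@ey,P[...,2]])
    q=L[m&(abs(L[...,0])<.07)&(abs(L[...,1]-.055)<.04)&(L[...,2]>.03)]
    for _ in range(3):
        k=np.linalg.lstsq(np.c_[q[:,:2],np.ones(len(q))],q[:,2],rcond=None)[0]
        r=q[:,2]-q[:,:2]@k[:2]-k[2];t=q[abs(r)<.004]
        if len(t)<50:break
        q=t
    print(len(q),"plane",k.round(4),"tilt",np.degrees(np.arctan(k[0])).round(1),np.degrees(np.arctan(k[1])).round(1),"x,y range",np.percentile(q,[1,99],axis=0).round(4).tolist())
    r=cv2.minAreaRect(q[:,:2].astype(np.float32)*1000);print(np.round(r[0],1),np.round(r[1],1),round(r[2],2))
E
python3 - <<'E'
from boxplane import *
box(snap("wrist"));to(.5745,.1854,.03,16)
E
```

```text
2628 plane [ 0.4312 -0.0009  0.0839] tilt 23.3 -0.1 x,y range [[-0.0621, 0.0387, 0.0567], [0.011, 0.0733, 0.0888]]
[-25.4  55.9] [35.7 75. ] 89.52
t 13.55 pos [0.5749 0.187  0.0318] ang 16.05 j7 [-0.84  0.55  0.55  1.92 -0.39  0.79  0.21] w 0.0377 F [-2.9  1.2  7.5]
shift [-0.0014 -0.0008  0.0018] turn 0.0009 tilt [ 0.001  0.001 -1.   ]
```

Call:
drive_tool:
  plan:
    - [-0.6,0,-0.0005,0.001,0]
    - [-0.6,0,0,0.001,0]
    - [-0.6,0.0015,0,0.001,0]
    - [-0.6,0.0015,0,0.001,0]

```text
t: 14.05
tool_pos: [0.5745, 0.1894, 0.0282]
ee_rot: [0.001, 0.602, 0.799, 0.001]
contact_force: [0.1, -0.7, 9.2]
width: 0.0376
finger_force: 30.3
```

Call:
drive_tool:
  plan:
    - [-0.6,0.0015,0,0.001,0]
    - [-0.6,0.0015,0,0.0005,0]

```text
t: 14.3
tool_pos: [0.5736, 0.1924, 0.0266]
ee_rot: [0.001, 0.602, 0.799, 0.001]
contact_force: [-0.0, -0.3, 3.5]
width: 0.0377
finger_force: 30.1
```

```bash
python3 - <<'E'
from boxplane import *
box(snap("wrist"));to(.5745,.1854,.03,16)
E
```

```text
2005 plane [0.4799 0.0047 0.0825] tilt 25.6 0.3 x,y range [[-0.0671, 0.0391, 0.0503], [0.0043, 0.0734, 0.0852]]
[-31.7  56.1] [35.6 73.1] 89.28
t 14.35 pos [0.5734 0.1926 0.0264] ang 16.04 j7 [-0.84  0.55  0.54  1.92 -0.4   0.77  0.21] w 0.0377 F [1.  1.  3.6]
shift [-0.0073 -0.0009 -0.0036] turn 0.0007 tilt [ 0.002  0.001 -1.   ]
```

Call:
drive_tool:
  plan:
    - [-0.15,0,0,0,0]
    - [-0.1,0,0,0,0]
    - [-0.05,0,0,0,0]
    - [0.1,0,0,0,0]
    - [0.1,0,0,0,0]

```text
t: 14.98
tool_pos: [0.5724, 0.1924, 0.0257]
ee_rot: [-0.0, 0.601, 0.799, 0.0]
contact_force: [0.5, 2.5, 3.1]
width: 0.0514
finger_force: 1.9
```

```bash
python3 - <<'E'
from boxplane import *
box(snap("wrist"));to(.5745,.1854,.03,16)
E
```

```text
1557 plane [0.5781 0.0039 0.0822] tilt 30.0 0.2 x,y range [[-0.0651, 0.0385, 0.0446], [0.0039, 0.0731, 0.0847]]
[-30.9  55.3] [71.8 36.5] 0.15
t 15.03 pos [0.5724 0.1924 0.0257] ang 16.04 j7 [-0.84  0.56  0.54  1.92 -0.4   0.78  0.21] w 0.051 F [-1.3  2.7  3.5]
shift [-0.0073  0.0001 -0.0043] turn 0.0007 tilt [-0.  0. -1.]
```

Flat on the slope (30.0°) and straight, but about 5 mm short of the lip. I regrip slightly higher and slide it down to the lip.

Call:
drive_tool:
  plan:
    - [0.1,0,0,-0.002,0]
    - [-0.6,0,0,0,0]
    - [-0.6,0,0,0,0]
    - [-0.6,0,0,0,0]
    - [-0.6,0.0015,0,0.0009,0]
    - [-0.6,0.0015,0,0.0009,0]

```text
t: 15.78
tool_pos: [0.5724, 0.1922, 0.0274]
ee_rot: [0.001, 0.602, 0.798, -0.001]
contact_force: [-9.2, -19.4, 40.8]
width: 0.0376
finger_force: 30.0
```

Call:
drive_tool:
  plan:
    - [-0.6,0.001,0,0.0006,0]
    - [-0.6,0,0,0,0]

```text
t: 16.02
tool_pos: [0.5723, 0.1924, 0.0271]
ee_rot: [0.001, 0.603, 0.798, -0.001]
contact_force: [-8.9, -19.4, 38.3]
width: 0.0375
finger_force: 30.0
```

```bash
python3 - <<'E'
from boxplane import *
box(snap("wrist"));to(.5745,.1854,.03,16)
E
```

```text
1405 plane [5.773e-01 5.000e-04 8.230e-02] tilt 30.0 0.0 x,y range [[-0.0656, 0.0378, 0.044], [0.0038, 0.0723, 0.0845]]
[-31.5  55.1] [35.9 71.2] 89.98
t 16.07 pos [0.5724 0.1925 0.0272] ang 15.88 j7 [-0.85  0.55  0.55  1.92 -0.4   0.78  0.2 ] w 0.0379 F [ -8.6 -18.6  38.2]
shift [-0.0074  0.0001 -0.0028] turn -0.0021 tilt [ 0.001 -0.002 -1.   ]
```

The force is mostly along the slope (about 33 N), so the box is against the lip. I back off the push, let go and look.

Call:
drive_tool:
  plan:
    - [-0.6,-0.003,0,-0.003,0]
    - [-0.3,0,0,0,0]
    - [-0.1,0,0,0,0]
    - [0.15,0,0,0,0]
    - [0.15,0,0,0,0]
    - [0.15,0,0,-0.01,0]
    - [0.15,0,0,-0.03,0]
    - [0.15,0,0,-0.05,0]

```text
t: 17.08
tool_pos: [0.5713, 0.1928, 0.1188]
ee_rot: [-0.0, 0.602, 0.799, -0.001]
contact_force: [0.6, 1.4, -0.4]
width: 0.0544
finger_force: 0.0
```

Call:
drive_tool:
  plan:
    - [0.15,0.02,-0.03,-0.02,0]
    - [0.15,0.02,-0.03,0,0]
    - [0.15,0,0,0,0]
    - [0.15,0,0,0,0]

```text
t: 17.58
tool_pos: [0.5039, 0.2152, 0.1389]
ee_rot: [0.0, 0.601, 0.799, 0.0]
contact_force: [0.5, -1.0, 0.2]
width: 0.0539
finger_force: 0.0
```

```bash
python3 - <<'E'
from boxplane import *
from stand import stand
s=snap("wrist");save(s,"w5");box(s);stand(s)
# case top
P=cloud(s);c=np.array([.527,.152]);a=np.radians(16);ey=np.array([np.cos(a),np.sin(a)]);ex=np.array([np.sin(a),-np.cos(a)])
L=np.dstack([(P[...,:2]-c)@ex,(P[...,:2]-c)@ey,P[...,2]]);h=(L[...,2]-.057-.5775*L[...,0])*.866
q=L[(h>.014)&(h<.026)&(L[...,1]<-.015)&(L[...,1]>-.1)&(abs(L[...,0])<.08)]
r=cv2.minAreaRect(q[:,:2].astype(np.float32)*1000);print("case",len(q),np.round(r[0],1),np.round(r[1],1),round(r[2],2),np.percentile(q,[1,99],axis=0).round(4).tolist())
to(.55,.15,.12,16)
E
```

```text
84 plane [0.5736 0.0076 0.0818] tilt 29.8 0.4 x,y range [[-0.0642, 0.0373, 0.0447], [-0.0216, 0.0718, 0.0705]]
[-40.7  54.6] [50.2 33.9] 2.14
plane [0.3747 0.0496 0.0594]
lip [-0.0666 -0.0561 -0.0461] yaw -0.69
rib [-0.1101 -0.107  -0.0989] yaw 6.99
rib [-0.0103 -0.0008  0.0096] yaw 0.31
rib [0.1064 0.1081 0.1094] yaw -1.61
case 3537 [-16.3 -55.4] [94.1 46.8] 0.31 [[-0.0625, -0.078, 0.0417], [0.0289, -0.0325, 0.095]]
t 17.62 pos [0.5042 0.2149 0.1386] ang 16.01 j7 [-1.06  0.31  0.65  1.97 -0.23  0.93 -0.01] w 0.054 F [0.1 0.2 0.1]
shift [-0.075   0.0261  0.0187] turn 0.0002 tilt [ 0.001  0.    -1.   ]
```

View pics/w5.png

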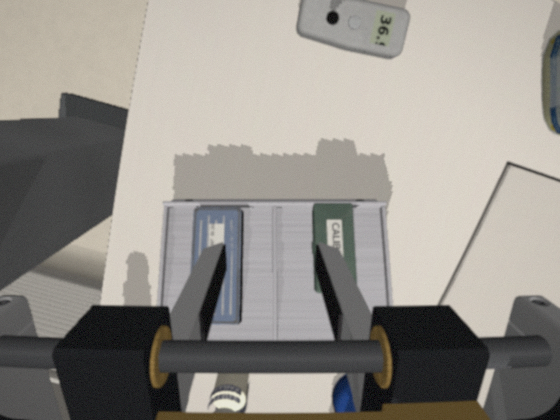

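The green box lies in the far bay with its lower end at (333,205), on the lip line at y≈202. The case is in the near bay, spanning (218,210) to (228,320). Next I fetch the case.

Call:
drive_tool:
  plan:
    - [0.4,-0.018,-0.017,0,0]
    - [0.4,-0.018,-0.017,0,0]
    - [0.4,-0.019,-0.017,0,0]
    - [0.4,0,0,0.03,0]
    - [0.4,0,0,0.02,0]
    - [0.4,0,0,0,0]
    - [0.4,0,0,0,0]

```text
t: 18.5
tool_pos: [0.4701, 0.1478, 0.0889]
ee_rot: [0.0, 0.602, 0.799, 0.0]
contact_force: [0.6, -0.2, 0.2]
width: 0.0658
finger_force: 0.0
```

```bash
python3 - <<'E'
from h import *
s=snap("wrist");P=cloud(s);c=np.array([.527,.152]);a=np.radians(16);ey=np.array([np.cos(a),np.sin(a)]);ex=np.array([np.sin(a),-np.cos(a)])
L=np.dstack([(P[...,:2]-c)@ex,(P[...,:2]-c)@ey,P[...,2]]);h=(L[...,2]-.057-.5775*L[...,0])*.866
q=L[(h>.014)&(h<.024)&(L[...,1]<-.027)&(L[...,1]>-.084)&(abs(L[...,0])<.07)]
print(np.percentile(q,[1,99],axis=0).round(4).tolist())
to(.4705,.1481,.0363,16)
E
```

```text
[[-0.0621, -0.0779, 0.0424], [0.0287, -0.0328, 0.0951]]
t 18.55 pos [0.4702 0.148  0.0891] ang 16.02 j7 [-0.99  0.29  0.66  2.13 -0.25  0.79  0.1 ] w 0.0655 F [ 0.2  0.  -0.5]
shift [-0.      0.0003  0.0528] turn 0.0003 tilt [ 0.001  0.    -1.   ]
```

Call:
drive_tool:
  plan:
    - [0.4,0,0,0.02,0]
    - [0.4,0,0,0.02,0]
    - [0.4,0,0,0.009,0]
    - [0.4,0,0,0.003,0]
    - [0.4,0,0,0,0]

```text
t: 19.18
tool_pos: [0.4699, 0.1482, 0.0368]
ee_rot: [0.0, 0.602, 0.799, 0.0]
contact_force: [-0.1, 0.4, 0.2]
width: 0.066
finger_force: 0.0
```

Call:
drive_tool:
  plan:
    - [0.1,0,0,0,0]
    - [-0.4,0,0,0,0]
    - [-0.4,0,0,0,0]
    - [-0.4,0,0,0,0]

```text
t: 19.68
tool_pos: [0.4698, 0.1483, 0.0366]
ee_rot: [0.0, 0.602, 0.799, 0.0]
contact_force: [-1.8, 0.2, 5.8]
width: 0.0476
finger_force: 30.0
```

Call:
drive_tool:
  plan:
    - [-0.4,0,0,-0.01,0]
    - [-0.4,0,0,-0.03,0]
    - [-0.4,0,0,-0.045,0]
    - [-0.4,0,0,-0.045,0]
    - [-0.4,0,0,0,-0.184]
    - [-0.4,0,0,0,-0.184]
    - [-0.4,0,0,0,-0.184]
    - [-0.4,0,0,0,-0.184]

```text
t: 20.68
tool_pos: [0.4695, 0.1479, 0.1668]
ee_rot: [0.0, 0.271, 0.963, 0.0]
contact_force: [-0.3, 0.2, -1.3]
width: 0.048
finger_force: 30.0
```

Call:
drive_tool:
  plan:
    - [-0.4,0,0,0,-0.184]
    - [-0.4,0,0,0,-0.184]
    - [-0.4,0,0,0,0]

```text
t: 21.05
tool_pos: [0.4696, 0.1479, 0.1667]
ee_rot: [0.0, 0.094, 0.996, 0.0]
contact_force: [-0.3, -0.8, -0.3]
width: 0.0479
finger_force: 30.0
```

```bash
python3 - <<'E'
from h import *
to(.505,-.129,.15,79.5)
E
```

```text
t 21.05 pos [0.4696 0.1479 0.1667] ang 79.22 j7 [-0.95  0.15  0.57  2.05 -0.1   0.96  1.06] w 0.0479 F [-0.3 -0.8 -0.3]
shift [-0.0866 -0.2654  0.0167] turn -0.0049 tilt [ 0.  0. -1.]
```

Call:
drive_tool:
  plan:
    - [-0.4,-0.0145,-0.0442,0,-0.005]
    - [-0.4,-0.0145,-0.0442,0,0]
    - [-0.4,-0.0145,-0.0442,0,0]
    - [-0.4,-0.0145,-0.0442,0,0]
    - [-0.4,-0.0145,-0.0442,0,0]
    - [-0.4,-0.0145,-0.0442,0,0]
    - [-0.4,0,0,0,0]
    - [-0.4,0,0,0,0]

```text
t: 22.05
tool_pos: [0.5068, -0.1282, 0.1663]
ee_rot: [-0.0, 0.093, 0.996, 0.0]
contact_force: [-0.1, 0.1, -0.3]
width: 0.0477
finger_force: 30.0
```

```bash
python3 - <<'E'
from table import *
s=snap("wrist");save(s,"w6");table(s)
P=cloud(s)
# rack: lower body only, long sides
q=P[(P[...,2]>.012)&(P[...,2]<.07)&(abs(P[...,0]-.487)<.09)&(abs(P[...,1]+.227)<.06)]
r=cv2.minAreaRect(q[:,:2].astype(np.float32)*1000);print("rack all",len(q),np.round(r[0],1),np.round(r[1],1),round(r[2],2))
s2=dict(s);s2["W"]=np.array(s["T_tool_cam"]);T=cloud(s2)
q=T[(abs(T[...,1])<.022)&(abs(T[...,0])<.07)&(T[...,2]>-.09)&(T[...,2]<.04)]
k=np.linalg.lstsq(np.c_[q[:,:2],np.ones(len(q))],q[:,2],rcond=None)[0];r=q[:,2]-q[:,:2]@k[:2]-k[2];q=q[abs(r)<.004]
k=np.linalg.lstsq(np.c_[q[:,:2],np.ones(len(q))],q[:,2],rcond=None)[0]
print("case in tool",len(q),k.round(4),np.percentile(q,[1,99],axis=0).round(4).tolist())
to(.505,-.129,.0,79.5)
E
```

```text
[ 363   31   52   44 1608] [390.8   6.4] [25.3 25.1] 38.77 ztop 0.0675
[ 141   51   62   59 3177] [ 374.6 -207.8] [62.7 57. ] 78.49 ztop 0.0168
[ 141  130   68  122 6949] [ 485.8 -225.5] [ 51.4 123.1] 79.47 ztop 0.0603
[ 340  170   63   53 2278] [520.5 -28.7] [32.1 32.4] 49.25 ztop 0.0955
[120 275  23  30 442] [ 597.  -317.5] [29.6  4.9] 0.71 ztop 0.0413
rack all 7249 [ 470.3 -223.5] [ 54.8 158.9] 78.94
case in tool 13222 [ 0.5774  0.     -0.0348] [[-0.0339, -0.0215, -0.0544], [0.0499, 0.0216, -0.0058]]
t 22.1 pos [ 0.5069 -0.1276  0.1663] ang 79.49 j7 [-0.51  0.24  0.74  2.   -0.19  0.98  1.71] w 0.0472 F [-0.2  0.6 -1.2]
shift [ 0.0015 -0.0018  0.1663] turn -0.0002 tilt [-0.  0. -1.]
```

View pics/w6.png

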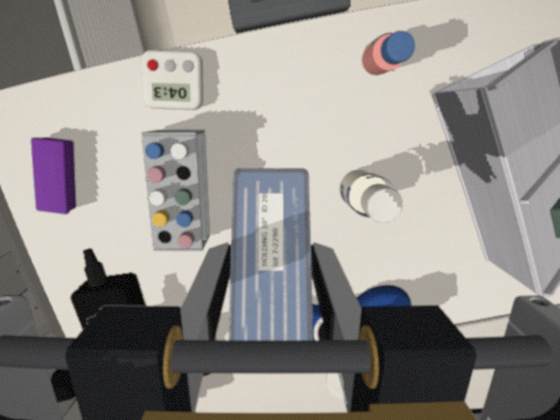

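The case at (270,250) is held parallel to the rack (175,190) and between it and the bottle (375,200). It is tilted 30° with the low end towards the robot. I lower it until that end touches, then press it flat.

Call:
drive_tool:
  plan:
    - [-0.4,0.004,0,0.03,-0.003]
    - [-0.4,0,0,0.04,0]
    - [-0.4,0,0,0.035,0]
    - [-0.4,0,0,0.025,0]
    - [-0.4,0,0,0.015,0]
    - [-0.4,0,0,0.006,0]
    - [-0.4,0,0,0.003,0]
    - [-0.4,0,0,0.003,0]

```text
t: 23.1
tool_pos: [0.5043, -0.1278, 0.0101]
ee_rot: [0.001, 0.089, 0.996, 0.0]
contact_force: [3.9, -0.1, 8.4]
width: 0.0479
finger_force: 30.0
```

Call:
drive_tool:
  plan:
    - [-0.4,0,0,0.0025,0]
    - [-0.4,0,0,0.0025,0]
    - [-0.4,0,0,0.0025,0]
    - [-0.4,0,0,0.0025,0]

```text
t: 23.6
tool_pos: [0.5062, -0.1282, 0.0009]
ee_rot: [0.003, 0.089, 0.996, -0.0]
contact_force: [6.8, -1.2, 8.6]
width: 0.0481
finger_force: 30.0
```

Call:
drive_tool:
  plan:
    - [-0.4,0,0,0.0025,0]
    - [-0.4,0,0,0.0025,0]
    - [-0.4,0,0,0.0025,0]

```text
t: 23.98
tool_pos: [0.5055, -0.1281, -0.0069]
ee_rot: [0.002, 0.089, 0.996, -0.0]
contact_force: [5.2, -0.3, 6.7]
width: 0.0474
finger_force: 30.0
```

```bash
cat > casep.py <<'E'
from h import *
def case(s,ymax=.022):
    s2=dict(s);s2["W"]=np.array(s["T_tool_cam"]);T=cloud(s2)
    q=T[(abs(T[...,1])<ymax)&(abs(T[...,0])<.07)&(T[...,2]>-.09)&(T[...,2]<-.022)]
    for _ in range(2):
        k=np.linalg.lstsq(np.c_[q[:,:2],np.ones(len(q))],q[:,2],rcond=None)[0];r=q[:,2]-q[:,:2]@k[:2]-k[2];q=q[abs(r)<.004]
    print("case in tool",len(q),k.round(4),"tilt",np.degrees(np.arctan(k[0])).round(1),np.percentile(q,[1,99],axis=0).round(4).tolist())
E
python3 - <<'E'
from casep import *
case(snap("wrist"));to(.503,-.127,-.0148,79.7)
E
```

```text
case in tool 13169 [ 0.1883  0.0005 -0.0353] tilt 10.7 [[-0.0428, -0.0216, -0.0436], [0.0516, 0.0216, -0.025]]
t 24.02 pos [ 0.5054 -0.1281 -0.0072] ang 79.75 j7 [-0.33  0.51  0.56  2.13 -0.46  0.63  1.95] w 0.0478 F [ 4.3 -0.5  5.9]
shift [0.0025 0.0006 0.0076] turn 0.0009 tilt [ 0.004 -0.001 -1.   ]
```

Call:
drive_tool:
  plan:
    - [-0.4,0,0,0.0025,0]
    - [-0.4,0,0,0.0025,0]
    - [-0.4,0,0,0.002,0]

```text
t: 24.4
tool_pos: [0.5052, -0.1281, -0.0141]
ee_rot: [0.002, 0.089, 0.996, -0.0]
contact_force: [4.3, -0.9, 4.8]
width: 0.0482
finger_force: 30.0
```

```bash
python3 - <<'E'
from casep import *
case(snap("wrist"));to(.503,-.127,-.0148,79.7)
E
```

```text
case in tool 12939 [ 0.0576 -0.0004 -0.0358] tilt 3.3 [[-0.0465, -0.0215, -0.0389], [0.0509, 0.0216, -0.0319]]
t 24.45 pos [ 0.5051 -0.128  -0.0143] ang 79.75 j7 [-0.32  0.52  0.55  2.13 -0.47  0.61  1.96] w 0.0476 F [ 4.2 -0.9  5.8]
shift [0.0022 0.0006 0.0005] turn 0.0009 tilt [ 0.004 -0.    -1.   ]
```

Call:
drive_tool:
  plan:
    - [-0.4,0,0,0.0015,0]
    - [-0.4,0,0,0.0015,0]
    - [-0.4,0,0,0,0]

```text
t: 24.82
tool_pos: [0.505, -0.128, -0.0171]
ee_rot: [0.002, 0.089, 0.996, -0.0]
contact_force: [3.1, -0.4, 4.5]
width: 0.0477
finger_force: 30.0
```

```bash
python3 - <<'E'
from casep import *
case(snap("wrist"));to(.503,-.127,-.0148,79.7)
E
```

```text
case in tool 12783 [ 0.0027  0.0002 -0.036 ] tilt 0.2 [[-0.0484, -0.0216, -0.0374], [0.0504, 0.0215, -0.0346]]
t 24.88 pos [ 0.5049 -0.128  -0.0172] ang 79.75 j7 [-0.31  0.52  0.55  2.13 -0.47  0.61  1.96] w 0.0475 F [ 4.5 -0.9  5.9]
shift [ 0.002   0.0007 -0.0024] turn 0.0009 tilt [ 0.003 -0.    -1.   ]
```

Flat (0.2°). The centre is about 5 mm too far out, so I drag it back that much, release and look.

Call:
drive_tool:
  plan:
    - [-0.4,0.0025,0.0005,0,0]
    - [-0.4,0.0025,0,0,0]
    - [-0.4,0,0,0,0]
    - [0,0,0,0,0]
    - [0.3,0,0,0,0]
    - [0.3,0,0,0,0]

```text
t: 25.62
tool_pos: [0.4979, -0.1262, -0.0182]
ee_rot: [-0.0, 0.089, 0.996, 0.0]
contact_force: [-0.3, 0.8, 0.8]
width: 0.0605
finger_force: 0.0
```

```bash
python3 - <<'E'
from casep import *
case(snap("wrist"));to(.503,-.127,-.0148,79.7)
E
```

```text
case in tool 12617 [ 0.0007  0.0004 -0.0368] tilt 0.0 [[-0.0478, -0.0216, -0.0383], [0.0491, 0.0215, -0.0354]]
t 25.68 pos [ 0.4979 -0.1262 -0.0182] ang 79.75 j7 [-0.32  0.52  0.55  2.14 -0.47  0.6   1.96] w 0.0608 F [ 0.1  0.3 -0.1]
shift [-0.0051  0.0002 -0.0035] turn 0.0009 tilt [-0.  0. -1.]
```

Call:
drive_tool:
  plan:
    - [0.4,0,0,-0.01,0]
    - [0.4,0,0,-0.03,0]
    - [0.4,0,0,-0.045,0]
    - [0.4,0,0,-0.045,0]
    - [0.4,0,0,-0.045,0]
    - [0.4,0,0,-0.02,0]
    - [0.4,0,0,0,0]
    - [0.4,0,0,0,0]

```text
t: 26.68
tool_pos: [0.4977, -0.1261, 0.1763]
ee_rot: [-0.0, 0.089, 0.996, 0.0]
contact_force: [-0.6, -0.7, -0.5]
width: 0.0662
finger_force: 0.0
```

```bash
python3 - <<'E'
from table import *
s=snap("wrist");save(s,"w7");table(s)
from boxplane import box
box(s);box(snap("top"))
E
```

```text
[ 361   46   49   40 1450] [390.8   6.9] [25.6 24.8] 78.52 ztop 0.0675
[ 146   62   59   57 2945] [ 375.7 -207.4] [63.2 57.1] 80.28 ztop 0.0169
[ 146  137   64  118 6328] [ 484.6 -225.6] [ 51.9 121.3] 78.67 ztop 0.0604
[ 250  144   42   93 3732] [ 502.1 -127. ] [ 46.3 108.3] 79.72 ztop 0.0199
[ 337  178   60   52 2103] [520.6 -28.7] [32. 32.] 56.09 ztop 0.0955
[124 277  21  28 394] [ 596.2 -317.5] [ 4.8 27.7] 89.61 ztop 0.0413
206 plane [-1.5918 -0.0313  0.0907] tilt -57.9 -1.8 x,y range [[0.0056, 0.0375, 0.0679], [0.0131, 0.0688, 0.0818]]
[ 9.2 52.9] [33.   8.3] 89.09
10 plane [-1.8383e+00 -1.4000e-03  9.8600e-02] tilt -61.5 -0.1 x,y range [[0.0069, 0.0386, 0.075], [0.0106, 0.0653, 0.0922]]
[ 8.6 52.1] [27.1  3.4] 88.41
```

View pics/w7.png

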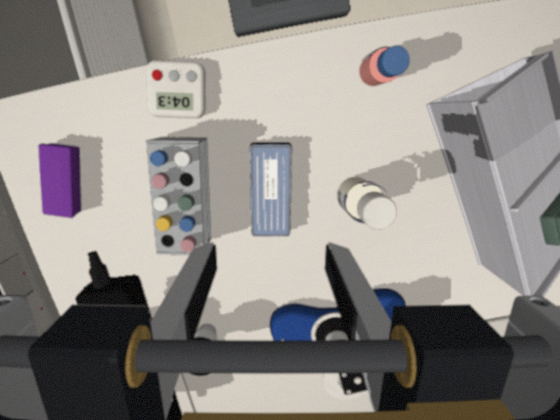

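The case at (271,190) is flat, parallel to the rack (178,195) and midway to the bottle (368,200). It is within 1 mm of the midpoint, everything else is unmoved, and the green box is still in its bay (550,220). Handing in.

```bash
python3 -c "
from h import *
print(bot.hand_in())"
```

```text
the job is handed in; nothing more can be done
None
```

The job is handed in at about 27 s: the slide box lies flat in the stand's far compartment with its lower end at the lip, and the capillary case lies flat, parallel to the rack and within about 1 mm of the midpoint between rack and tall bottle; no verdict came back.

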